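Fit a filter in the photometer's drum and click it into the beam

ROBOT

A 7-joint arm with a two-finger parallel gripper is mounted at the origin on a cart in front of the work surface, level with it; the furniture and walls round the work are solid. World frame = base frame: x ahead of the robot, y to its left, z up, the work surface at z = 0. Lengths are in m, angles in rad, forces in N, time in s.
With the tool pointing down it reaches from about 0.425 to 0.925 m from the base axis. Payload 6.8 kg.
Tool frame: the origin (TCP) lies between the finger pads; the fingertips stand 14 mm ahead of it and the grasp point (between the pads) lies 5 mm behind it; z points along the fingers, y is the line along which they close (so a half turn about z gives the same grasp; the last joint's range is limited). The gripper opens to 85 mm and grips with 20 to 120 N. Pads are 22 mm wide; open, the fingers measure 114 mm over their backs; the gripper's body (76 mm by 85 mm) begins 54 mm behind the grasp point. The pads swing forward as they close: fully open they stand 13 mm farther back than shut.
Start: joints at [1.081, 0.477, 0.022, 1.555, -0.011, 1.109, -0.083], TCP at [0.252, -0.626, 0.224] pointing down, gripper open.
Joint ranges: [-2.96, 2.96], [-0.34, 2.1], [-1.41, 1.46], [0.24, 2.44], [-1.37, 4.51], [0.17, 1.92], [-2.96, 2.96]. Speed limits (rad/s): [2.39, 2.39, 3.14, 3.14, 3.14, 3.14, 3.14].

INTERFACE

Orientations are given as a rotation vector (axis times angle).
In Python, from bench import r, eyes, ticket gives the robot as it stands. The module is installed in compiled form; this text tells all that it offers.
- The arm moves only by the tool arm_command, never from a script. Its argument "plan" is text: rows parted by semicolons, each of 4 numbers parted by spaces: the shift along the tool's x, y, z in m, then the turn about the tool's z in degrees. In form: tx ty tz yaw; .... A call has 1 to 20 rows; each row shifts and turns the commanded pose from where the row before left it, along the tool's axes as they then stand; what a row does not reach is not made up. A row lasts 1/8 s, in which the tool goes at most 62.5 mm and 10.7 degrees, less where a joint would pass 70% of its speed; a pose out of reach is approached as far as the arm can. A call is refused whole if a number of a shift passes 0.0625 or a number of a turn 10.7, either way. A call with a gripper value outside its range is refused whole. "hand" is the closure, from -1 (fully open) to 1 (shut), set as the call begins (left out, the last holds). The fingers move at their own pace and stop on an object; "grip_force" is the grip in N (left out, the last holds). Time passes only in rows, so rows that do not move let the fingers close. It gives the time, the measured TCP pose, the force, the opening and the grip force at its end, in the units of the state.
- r.get_obs(): the state, without advancing time (a new reading comes with each control period).
- eyes.grab_frame(name): name is "scene" or "top" or "wrist"; returns (picture, depth): 420x560x3 uint8, red, green, blue; 420x560 float32, m along the optical axis (not along the pixel's ray), 0 where there is no reading.
- eyes.calibration(name): a dict with "fov_y" (degrees; the focal length in pixels is half the picture's height over the tangent of half this angle, whatever the lens; pixels are square), "cx", "cy" (the principal point, pixels), "origin" and "attitude" of the camera in the world; the wrist camera has in their place "tool_from_camera" (4x4, takes a point from camera to tool coordinates, whose origin is the TCP and whose axes are the flange's). Camera axes: x right, y up, looking along -z (the intrinsics and any distortion apply to the point x, -y, -z); pixel columns grow to the right and rows downward; lengths in m; the calibration is good to about 2 mm. A picture is of the moment at which its call begins: read the wrist's pose just before it. calibration takes no time and is no camera call.
- ticket.hand_in(): hands the job in; it is judged then, once.
The state is a dict: "clock": time; "joints": joint angles; "qvel": joint speeds; "tau": joint torques, N m; "tcp_pos": TCP position; "orientation": TCP orientation; "contact_force": force on the tool from outside, world axes, zero at the start; "moment": the same for the moment, N m; "grip_width": finger opening in m; "gripper_force": force on a finger pad.
Only numpy, scipy, OpenCV 4.12 (cv2) and the standard library are available. Lean on these libraries where they do the work, as an engineer would, in place of code of your own. Each camera call takes 0.05 s, during which the arm holds its last target. There are 200 camera calls.

TASK

Take the red filter from the white rack and fit it in the one empty pocket of the photometer's filter drum while the drum is still locked, keeping it upright and lowering it between the pocket's cheeks until it rests on the floor before you let go. Then throw the red-ball lock lever outward, turn the drum by its knob click by click until the red filter stands in front of the detector's lens, and tip the lever back in so that the drum is locked there. Leave the other two filters in the rack and do not shift the glassware.

Things in the scene. Friction and masses are not known exactly. Their poses are not given: they have to be found in the camera images.
- filter_red: the red filter: red glass in a black upright frame with a red strip on its top edge, 18 mm thick (its x) by 40 mm wide (its y) by 52 mm high, about 70 g, the same seen from either face. Origin: centre of its underside, z up. Starts standing in one of the rack's three slots, 6 mm above the bench. Set down alone on the bench it stays upright on its 18 x 40 mm foot.
- filter_blue: the blue filter, same size and axes as the red one, in another slot of the rack; leave it there
- filter_amber: the amber filter, same size and axes as the red one, in another slot of the rack; leave it there
- filter_rack: white rack fixed to the bench: base 88 (x) x 30 (y) x 6 mm, ribs up to 23 mm form three slots at x = -25, 0, 25 mm. The filters stand across it, the same way round as the rack, only 7 mm apart (no room for a finger between them); their narrow ends (the y sides) overhang the rack by 5 mm and are free. Origin: centre of its underside.
- photometer: the photometer, fixed: round grey base of radius 122 mm about its origin (underside, on the drum's axis). A drum with eight pockets (radius 97 mm, top of its cheeks 87 mm above the bench) turns on it about the vertical axis, above a star-shaped index plate (radius 116 mm). Detector at its +y, lock lever at its -y (bracket out to y = -167 mm), click roller at its +x (out to x = 158 mm).
- lens (a point): front of the lens of the white detector head, 100 mm from the drum's axis on the photometer's +y, 53 mm above the bench. The head is a box 70 mm wide, from 118 to 183 mm out from the axis, up to 103 mm above the bench.
- pocket (a point): centre of the floor of the drum's one empty pocket, 82 mm from the axis, 29 mm above the bench; turns with the drum. x points outward from the axis, z up. The filter stands in it with its 18 mm thickness along this x. Between the pocket and the axis stands a hub of radius 22 mm. The other seven pockets hold filters fixed in the drum, 52 mm high above this floor.
- pocket_mouth (a point): 58 mm above the pocket floor: middle between the tops of its two cheeks. The cheeks stand at the y sides, 44 mm apart, 29 mm long in x, 6 mm higher than a seated filter and a little flared on top: a filter cannot be held by its narrow ends there. Inner and outer faces (x sides) are free, but for four corner lips 24 mm high that leave 22 mm in x and 34 mm between them in y.
- knob (a point): centre of the drum's round black fluted knob, on the axis, 38 mm across, 24 mm high (90 to 114 mm above the bench, this point at 102 mm); it turns with the drum
- drum (a joint): angle of the drum, rad, counterclockwise from above; clicks every 0.785 (45 degrees). At 0 the empty pocket faces the lens. Starts at the click 0.785 or 1.571 (it may still settle into it at first). Let go within 0.3 of a click, it is pulled in by a sprung roller; leaving a click takes up to 0.5 N m. End stops at -1.7 and 3.3.
- lock (a joint): angle of the lock lever, rad: 0 = locked, handle upright, its nose down between two points of the star-shaped index plate; 0.85 = fully thrown outward. Its own weight drops it to the end it leans to; it tips over at about 0.45. The nose is clear of the plate from 0.5 and can drop in only at a click. Starts locked (may drop in during the first half second).
- lock_ball (a point): centre of the red ball on top of the lock lever, 24 mm across, 75 mm from the lever's hinge. The hinge axis is level, parallel to the photometer's x, at x = 0, y = -134 mm, 20 mm above the bench; the ball stands 95 mm above the bench when locked and swings to the photometer's -y when thrown.
- beaker: glass beaker, 56 mm across, 71 mm high, origin at the centre of its underside; leave it alone
- amber_bottle: amber reagent bottle, 66 mm across, 142 mm high, origin at the centre of its underside; leave it alone
- weighing_bottle: glass weighing bottle, 39 mm across, 58 mm high, origin at the centre of its underside; leave it alone
- petri_dish: glass petri dish, 89 mm across, 18 mm high, origin at the centre of its underside, between rack and photometer; leave it alone
There are look-alikes about, which are no part of the job. What is shaped like the filter_red but green is not meant.

How it is judged:
On the way, in this order (a step that is already met when the one before it is completed fails the run):
1. the red filter rests in the empty pocket, let go, with the drum still locked at its starting click (distance between filter_red and pocket below 0.005 m and angle between filter_red's own z axis and vertical below 0.07 rad and contact force between the fingers and filter_red below 0.1 N and value of joint lock below 0.1 rad and value of joint drum above 0.6 rad), for 0.1 s.
2. the lock lever is thrown outward (value of joint lock above 0.6 rad), for 0.1 s.
3. the drum is clicked round so that the red filter faces the detector (value of joint drum between -0.1 and 0.1 rad and velocity of joint drum between -0.2 and 0.2 rad/s and distance between filter_red and pocket below 0.006 m), for 0.1 s.
4. the lever is tipped back in and locks the drum (value of joint lock below 0.08 rad), for 0.1 s.
At the end, for the whole second after the job is handed in: the red filter stands at rest on the pocket floor (within 5 mm of its centre, tilt under 4 degrees), the drum is at the detector click (within 0.06 rad), the lock lever is down (under 0.08 rad), and the blue and amber filters are where they stood (within 8 mm) (distance between filter_red and pocket below 0.005 m and angle between filter_red's own z axis and vertical below 0.07 rad and value of joint drum between -0.06 and 0.06 rad and value of joint lock below 0.08 rad and linear speed of filter_red below 0.02 m/s and distance of each of filter_blue, filter_amber from where it was at the start of the episode below 0.008 m); the robot touches nothing.
It fails at once if the red filter is let go over the pocket before it rests on the floor (dropped in) (horizontal distance between filter_red and pocket below 0.015 m and z of filter_red in the frame of pocket between 0.007 and 0.07 m and contact force between the fingers and filter_red below 0.05 N).
It fails at once if the red filter is tipped by more than 30 degrees (angle between filter_red's own z axis and vertical above 0.52 rad).
It fails at once if the blue or amber filter is pulled out or knocked over (distance of any of filter_blue, filter_amber from where it was at the start of the episode above 0.015 m).
It fails at once if the beaker, the amber bottle, the weighing bottle or the petri dish is shifted by more than 2 cm (distance of any of beaker, amber_bottle, weighing_bottle, petri_dish from where it was at the start of the episode above 0.02 m).
It also fails if it takes over 72 s, if anything falls off the work surface, if the arm or the gripper's body presses on something with over 40 N, if the wrist force passes 120 N, or if a joint passes its speed limit or range.

## Working session

There is one attempt and no reset: what is moved stays moved. The work goes in short steps, Python scripts to look and compute and a tool call to move; the robot and the scene stay as the last step left them, time stands still between calls to the robot, and variables do not carry over. Pictures are saved under pics/ and viewed, at most 10 in all, crops included, and the job is handed in when it is done.

Besides the shell and the picture viewer there is one more tool, called as a command line: name --argument value ..., lists and objects as JSON in quotes. arm_command: Moves the arm, as the interface text tells. Its arguments: {"type":"object","properties":{"plan":{"type":"string"},"hand":{"type":"number"},"grip_force":{"type":"number"}},"required":["plan"]}

```bash
mkdir -p pics; cat > h.py <<'E'
import numpy as np,cv2
from scipy.spatial.transform import Rotation as R
from bench import r,eyes,ticket
def grab(n,fn=None):
    o=r.get_obs();p,d=eyes.grab_frame(n);c=eyes.calibration(n)
    if fn: cv2.imwrite('pics/'+fn,p[:,:,::-1])
    return p,d,c,o
def cam(c,o=None):
    if 'origin' in c:
        a=np.array(c['attitude'],float)
        M=a if a.shape==(3,3) else (R.from_rotvec(a).as_matrix() if a.size==3 else R.from_quat(a).as_matrix())
        return np.array(c['origin']),M
    T=np.array(c['tool_from_camera']);Q=R.from_rotvec(o['orientation']).as_matrix()
    return np.array(o['tcp_pos'])+Q@T[:3,3],Q@T[:3,:3]
def cloud(d,c,o=None):
    f=210/np.tan(np.radians(c['fov_y']/2));v,u=np.mgrid[:d.shape[0],:d.shape[1]]
    P=np.stack([(u-c['cx'])/f*d,-(v-c['cy'])/f*d,-d],-1)
    t,M=cam(c,o);return P@M.T+t
E
python3 - <<'E'
from h import *
for n in('scene','top','wrist'):
    p,d,c,o=grab(n,n+'0.png');print(n,c)
    np.savez(f'{n}0.npz',p=p,d=d)
print(r.get_obs())
E
```

```text
scene {'fov_y': 44.939418166221316, 'cx': 279.954689314536, 'cy': 204.4059929446111, 'origin': array([-0.42547603, -0.80768734,  0.81223586]), 'attitude': array([ 0.94457745, -0.48327653, -0.85073405])}
top {'fov_y': 44.01837797408759, 'cx': 276.48698879488353, 'cy': 208.82922272608124, 'origin': array([ 0.24266254, -0.0757909 ,  1.69786364]), 'attitude': array([ 0.13594785, -0.14933911, -1.5680398 ])}
wrist {'fov_y': 60.4007572191165, 'cx': 280.54520134891413, 'cy': 211.0576160423938, 'tool_from_camera': array([[-1.52987924e-04,  9.64686352e-01,  2.63401251e-01,
         6.64738519e-02],
       [ 9.99999959e-01,  8.39880562e-05,  2.73217329e-04,
        -1.99409523e-04],
       [ 2.41446469e-04,  2.63401282e-01, -9.64686325e-01,
        -1.48501786e-01],
       [ 0.00000000e+00,  0.00000000e+00,  0.00000000e+00,
         1.00000000e+00]])}
{'clock': 0.15, 'joints': array([ 1.08090301,  0.47765403,  0.02236679,  1.55617239, -0.01152719,
        1.10929854, -0.0831311 ]), 'qvel': array([-3.69722773e-05, -3.74513316e-03, -1.57202344e-03, -3.06229181e-03,
       -1.15137892e-04,  3.26065032e-04,  2.33680485e-05]), 'tau': array([ 2.47762509e-03, -5.96928477e+01,  1.60993237e+00, -2.81493402e+01,
        1.27183087e-02,  6.47800407e-03,  1.33759457e-05]), 'tcp_pos': array([ 0.25132093, -0.62598945,  0.22344201]), 'orientation': array([-3.08320114e+00, -5.95759655e-01,  5.46906585e-04]), 'contact_force': array([-0.53252047,  0.01102122, -0.20572362]), 'moment': array([-0.02707163,  0.05412524, -0.00892742]), 'gripper_force': 0.0, 'grip_width': 0.08550656523760232}
```

View pics/top0.png

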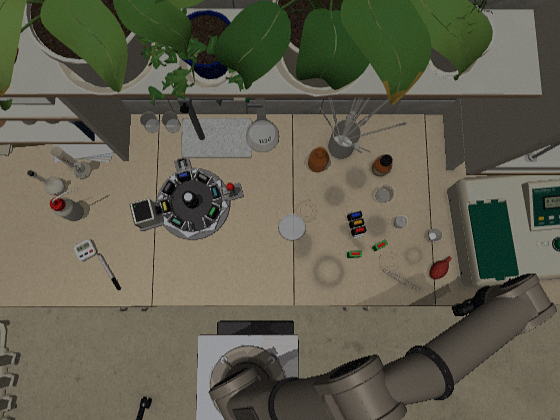

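View pics/scene0.png

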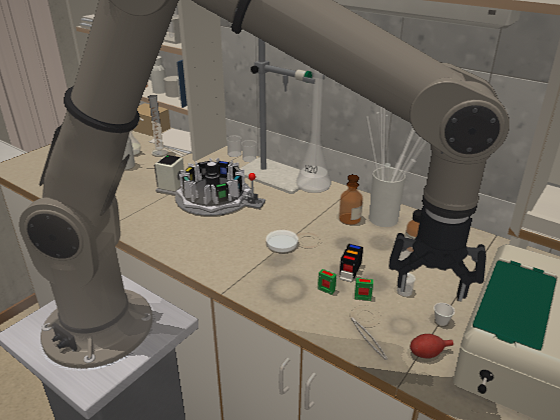

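The top view shows the photometer with its knob at about (191,199), the detector at (143,212) and the red ball at (231,187). The rack is at (357,223) with blue, amber and red strips from top to bottom. Green look-alikes are at (354,254) and (380,245), and the petri dish is at (291,227).

```bash
python3 - <<'E'
from h import *
for n in('top','scene'):
    z=np.load(n+'0.npz');p,d=z['p'],z['d'];c=eyes.calibration(n);X=cloud(d,c)
    hsv=cv2.cvtColor(p,cv2.COLOR_RGB2HSV);H,S,V=hsv[...,0],hsv[...,1],hsv[...,2]
    ws=(X[...,0]>.3)&(X[...,0]<.95)&(abs(X[...,1])<.62)&(X[...,2]>.015)&(X[...,2]<.2)&(d>0)
    for nm,m in(('red',(((H<6)|(H>174))&(S>150)&(V>90))),('amber',(H>12)&(H<32)&(S>170)&(V>110)),('blue',(H>105)&(H<130)&(S>150)&(V>70)),('green',(H>45)&(H<85)&(S>120)&(V>60))):
        k,l,st,ce=cv2.connectedComponentsWithStats((m&ws).astype(np.uint8))
        for i in range(1,k):
            if st[i,4]>6: print(n,nm,ce[i].round(1),st[i,4],np.median(X[l==i],0).round(4),X[l==i].min(0).round(3),X[l==i].max(0).round(3))
    # photometer : height levels
    P=X[ws]
    if n=='top':
        print('bench z',np.median(X[240:290,180:270,2]))
        print('knob',[X[a,b].round(4) for a,b in((199,191),(197,190),(201,191))])
        b=(X[...,2]>.025)
        for lo,hi in((.105,.12),(.092,.104)):
            m=ws&(X[...,2]>lo)&(X[...,2]<hi)
            k,l,st,ce=cv2.connectedComponentsWithStats(m.astype(np.uint8))
            for i in range(1,k):
                if st[i,4]>8: print('z',lo,ce[i].round(1),st[i,4],X[l==i].mean(0).round(4),X[l==i].min(0).round(3),X[l==i].max(0).round(3))
    if n=='top':
        cr=p[145:255,125:255];cv2.imwrite('pics/c1.png',cv2.resize(cr[:,:,::-1],None,fx=4.5,fy=4.5,interpolation=cv2.INTER_CUBIC))
E
```

```text
top red [229.5 185.9] 35 [0.6079 0.0587 0.1047] [0.599 0.049 0.098] [0.618 0.065 0.112]
top red [ 55.3 204.2] 75 [0.5392 0.5744 0.1576] [0.526 0.557 0.148] [0.56  0.593 0.174]
top red [359.5 229.4] 25 [ 0.4771 -0.3541  0.0602] [ 0.471 -0.366  0.05 ] [ 0.481 -0.344  0.068]
top red [380.9 244.3] 15 [ 0.4305 -0.4225  0.0532] [ 0.423 -0.433  0.049] [ 0.437 -0.412  0.06 ]
top red [355.4 253.4] 16 [ 0.4017 -0.3406  0.0533] [ 0.398 -0.352  0.047] [ 0.405 -0.329  0.059]
top red [438.9 270.4] 92 [ 0.3449 -0.6053  0.0469] [ 0.329 -0.62   0.035] [ 0.367 -0.588  0.059]
top amber [164.1 206.2] 10 [0.5472 0.2647 0.0837] [0.537 0.258 0.081] [0.559 0.269 0.092]
top amber [357.5 221.6] 20 [ 0.5011 -0.3493  0.0612] [ 0.496 -0.36   0.054] [ 0.506 -0.338  0.073]
top blue [182.7 174.5] 26 [0.6511 0.2083 0.0839] [0.645 0.198 0.075] [0.66  0.221 0.089]
top blue [355.5 214.4] 25 [ 0.5262 -0.3425  0.0595] [ 0.519 -0.355  0.052] [ 0.531 -0.331  0.065]
top green [211.7 210.9] 27 [0.5325 0.1133 0.0845] [0.52  0.107 0.077] [0.545 0.123 0.093]
top green [384.1 243.3] 16 [ 0.4337 -0.4351  0.054 ] [ 0.421 -0.443  0
[... 6202 characters left out ...]
 0.055] [ 0.509 -0.342  0.062]
scene blue [223.2 162.1] 12 [0.6505 0.2028 0.0809] [0.645 0.194 0.076] [0.667 0.219 0.084]
scene blue [221.9 171.1] 11 [0.6505 0.212  0.0436] [0.644 0.202 0.039] [0.655 0.214 0.061]
scene blue [354.6 246.4] 28 [ 0.5266 -0.3473  0.0577] [ 0.519 -0.361  0.056] [ 0.537 -0.335  0.06 ]
scene green [220.5 184.9] 18 [0.5363 0.1096 0.0802] [0.522 0.103 0.077] [0.548 0.12  0.083]
scene green [222.6 192.9] 22 [0.5399 0.1079 0.0542] [0.531 0.092 0.04 ] [0.546 0.115 0.066]
scene green [327.3 279.1] 165 [ 0.3949 -0.3527  0.0417] [ 0.389 -0.364  0.015] [ 0.414 -0.326  0.054]
scene green [363.6 285.5] 161 [ 0.424  -0.4294  0.0449] [ 0.409 -0.448  0.015] [ 0.448 -0.407  0.055]
```

View pics/c1.png

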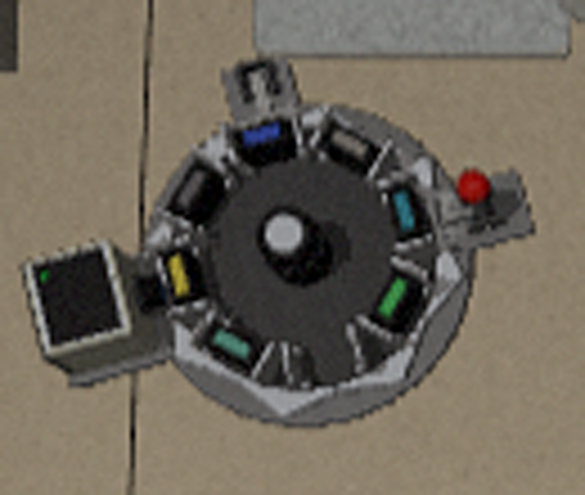

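The empty pocket is at the bottom of the crop, at about (325,365). The detector is on the left and the ball is on the right at (472,187), so the drum stands at 1.571 and needs two clicks clockwise. Now I'll move over the rack for a close look.

arm_command --plan "0.015 -0.008 0 0;0.032 -0.017 0.004 0;0.032 -0.017 0.004 0;0.032 -0.017 0.004 0;0.032 -0.017 0.004 0;0.032 -0.017 0.004 0;0.032 -0.017 0.004 0;0.032 -0.017 0.004 0;0.032 -0.017 0.004 0;0.032 -0.015 0.004 0;0.008 0 0.004 0;0 0 0 4.5;0 0 0 4.2;0 0 0 0;0 0 0 0" --hand -1 --grip_force 40

```text
clock: 2.02
tcp_pos: [0.4806, -0.3632, 0.1842]
orientation: [3.121, 0.362, -0.0]
contact_force: [0.0, -0.4, 0.3]
grip_width: 0.0854
gripper_force: 0.0
```

```bash
cat >> h.py <<'E'
def state():
    o=r.get_obs();Q=R.from_rotvec(o['orientation']).as_matrix()
    return np.array(o['tcp_pos']),np.degrees(np.arctan2(Q[1,0],Q[0,0])),Q
def go(t,yaw=None):   # delta in tool axes to world point t, then turn (tool z down: + = clockwise)
    p,y,Q=state();d=Q.T@(np.array(t)-p)
    print('tcp',p.round(4),'yaw',round(y,2),'tiltz',Q[:,2].round(4),'-> d',d.round(4),'turn',None if yaw is None else round((y-yaw+90)%180-90,2))
def onplane(u,v,c,o,z):  # pixel ray onto world plane z
    f=210/np.tan(np.radians(c['fov_y']/2));t,M=cam(c,o)
    k=M@np.array([(u-c['cx'])/f,-(v-c['cy'])/f,-1]);return t+k*(z-t[2])/k[2]
E
python3 - <<'E'
from h import *
p,d,c,o=grab('wrist','w1.png');X=cloud(d,c,o);print(state()[:2])
hsv=cv2.cvtColor(p,cv2.COLOR_RGB2HSV);H,S,V=hsv[...,0],hsv[...,1],hsv[...,2]
for nm,m in(('red',(((H<6)|(H>174))&(S>150)&(V>90))),('amber',(H>12)&(H<32)&(S>170)&(V>110)),('blue',(H>105)&(H<130)&(S>150)&(V>70))):
    m=m&(X[...,2]>.045)&(X[...,2]<.07)
    k,l,st,ce=cv2.connectedComponentsWithStats(m.astype(np.uint8))
    for i in range(1,k):
        if st[i,4]>60:
            ct,_=cv2.findContours((l==i).astype(np.uint8),0,1)
            (u,v),wh,a=cv2.minAreaRect(ct[0]);bx=cv2.boxPoints(((u,v),wh,a))
            W=np.array([onplane(a,b,c,o,.058) for a,b in bx])
            e=sorted([W[1]-W[0],W[2]-W[1]],key=np.linalg.norm)
            print(nm,(round(u),round(v)),st[i,4],'z',np.median(X[l==i],0).round(4),'ctr',W.mean(0).round(4),'size',[np.linalg.norm(q).round(4) for q in e],'long dir',np.degrees(np.arctan2(e[1][1],e[1][0])).round(1)%180)
E
```

```text
(array([ 0.48066308, -0.36312854,  0.18422612]), np.float64(13.217986050233957))
red (272, 202) 422 z [ 0.4778 -0.3565  0.0574] ctr [ 0.4781 -0.3562  0.058 ] size [np.float64(0.0105), np.float64(0.0257)] long dir 103.2
red (338, 271) 244 z [ 0.4303 -0.425   0.0516] ctr [ 0.4332 -0.4229  0.058 ] size [np.float64(0.0076), np.float64(0.024)] long dir 118.5
red (235, 280) 225 z [ 0.4028 -0.3409  0.0517] ctr [ 0.4058 -0.3412  0.058 ] size [np.float64(0.0072), np.float64(0.0238)] long dir 92.9
amber (272, 170) 410 z [ 0.5026 -0.3505  0.0575] ctr [ 0.5027 -0.3506  0.058 ] size [np.float64(0.0085), np.float64(0.0267)] long dir 103.2
blue (272, 136) 487 z [ 0.5269 -0.3451  0.0574] ctr [ 0.5268 -0.3451  0.058 ] size [np.float64(0.0095), np.float64(0.026)] long dir 103.2
```

View pics/w1.png

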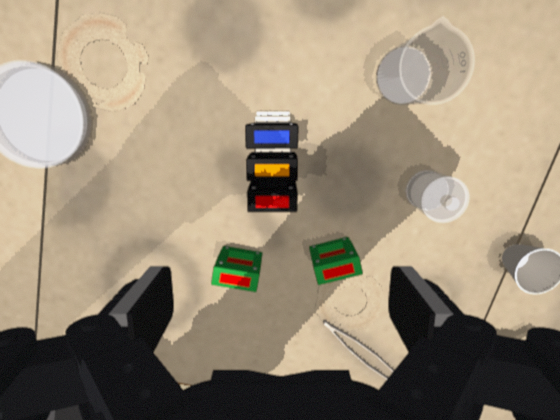

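The wrist view shows the red strip at (272,202), with amber and blue behind it. The tool yaw already matches the rack at 13.2°, and the strip spacing is 25 mm as given. I'll go down and grip the narrow ends.

arm_command --plan "-0.001 -0.007 0 0;0 0 0.02 0;0 0 0.03 0;0 0 0.03 0;0 0 0.03 0;0 0 0.02 0;0 0 0.012 0;0 0 0 0;0 0 0 0"

```text
clock: 3.2
tcp_pos: [0.4789, -0.3567, 0.0431]
orientation: [3.12, 0.36, 0.002]
contact_force: [0.1, -0.6, -0.5]
grip_width: 0.0855
gripper_force: 0.0
```

arm_command --plan "0 0 0 0;0 0 0 0;0 0 0 0;0 0 0 0;0 0 0 0;0 0 0 0;0 0 0 0;0 0 0 0" --hand 1 --grip_force 30

```text
clock: 4.2
tcp_pos: [0.4787, -0.3566, 0.0428]
orientation: [3.12, 0.36, 0.001]
contact_force: [-1.6, 1.0, 6.2]
grip_width: 0.0391
gripper_force: 30.2
```

arm_command --plan "0 0 -0.006 0;0 0 -0.012 0;0 0 -0.025 0;0 0 -0.03 0;0 0 -0.03 0;0 0 -0.01 0;0.003 -0.015 0 0;0.0063 -0.0305 0 0;0.0063 -0.0305 0 0;0.0063 -0.0305 0 0;0.0063 -0.0305 0 0;0.0063 -0.0305 0 0;0.0063 -0.0305 0 0;0.0063 -0.0305 0 0;0.0063 -0.0305 0 0;0.0063 -0.0305 0 0;0.0063 -0.0305 0 0;0 0 0 0;0 0 0 0"

```text
clock: 6.58
tcp_pos: [0.4686, -0.0298, 0.1543]
orientation: [3.121, 0.361, -0.003]
contact_force: [0.4, -0.8, -0.8]
grip_width: 0.0386
gripper_force: 30.6
```

```bash
python3 - <<'E'
from h import *
p,d,c,o=grab('wrist','w2.png');print(o['joints'].round(3),o['grip_width']);go((.47,-.03,.0375))
grab('top','t2.png')
E
```

```text
[ 0.116  0.241 -0.212  2.089  0.069  0.82  -1.478] 0.03864572673830336
tcp [ 0.4688 -0.0303  0.1545] yaw 13.14 tiltz [-1.6e-03 -4.0e-04 -1.0e+00] -> d [ 0.0014 -0.      0.117 ] turn None
```

View pics/w2.png

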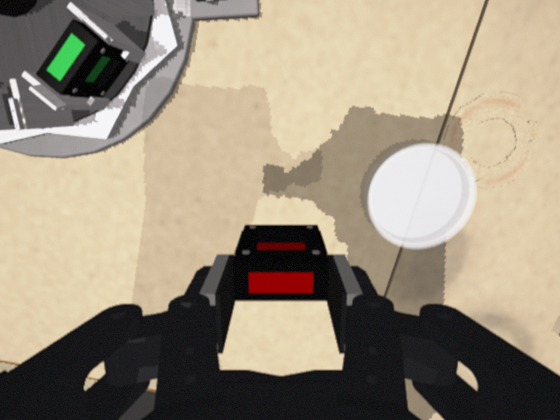

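The filter is held upright in the hand, with its strip at (281,283) and nothing else below it. I'll set it down on the clear bench.

arm_command --plan "0.001 0 0.015 0;0 0 0.03 0;0 0 0.03 0;0 0 0.025 0;0 0 0.01 0;0 0 0.004 0;0 0 0.002 0;0 0 0 0;0 0 0.001 0;0 0 0.001 0;0 0 0 0;0 0 0 0"

```text
clock: 8.18
tcp_pos: [0.4706, -0.0296, 0.0372]
orientation: [3.121, 0.36, 0.0]
contact_force: [0.2, -0.1, -1.4]
grip_width: 0.0388
gripper_force: 30.5
```

arm_command --plan "0 0 0.0005 0;0 0 0.0005 0;0 0 0 0;0 0 0 0"

```text
clock: 8.68
tcp_pos: [0.4709, -0.0295, 0.0367]
orientation: [3.121, 0.36, 0.001]
contact_force: [-1.8, -0.5, 5.9]
grip_width: 0.0388
gripper_force: 31.3
```

arm_command --plan "0 0 0 0;0 0 0 0;0 0 0 0;0 0 0 0;0 0 0 0;0 0 0 0;0 0 -0.01 0;0 0 -0.03 0;0 0 -0.03 0;0 0 -0.02 0;0 0 0 -5" --hand -1

```text
clock: 10.05
tcp_pos: [0.472, -0.0295, 0.1286]
orientation: [3.101, 0.499, 0.007]
contact_force: [0.0, 0.0, -0.3]
grip_width: 0.0855
gripper_force: 0.0
```

arm_command --plan "0 0 0 -10;0 0 0 -10;0 0 0 -10;0 0 0 -10;0 0 0 -10;0 0 0 -10;0 0 0 -10;0 0 0 -10;0 0 0 -5;0 0 0 0;0 0 0 0;0 0 0 0"

```text
clock: 11.55
tcp_pos: [0.4706, -0.0296, 0.1264]
orientation: [1.953, 2.461, -0.0]
contact_force: [-0.5, -0.2, 0.5]
grip_width: 0.0854
gripper_force: 0.0
```

```bash
cat >> h.py <<'E'
def strip(z=.052,tol=.012):
    p,d,c,o=grab('wrist');X=cloud(d,c,o)
    hsv=cv2.cvtColor(p,cv2.COLOR_RGB2HSV);H,S,V=hsv[...,0],hsv[...,1],hsv[...,2]
    m=((H<6)|(H>174))&(S>150)&(V>90)&(abs(X[...,2]-z)<tol)
    k,l,st,ce=cv2.connectedComponentsWithStats(m.astype(np.uint8))
    for i in range(1,k):
        if st[i,4]>60:
            ct,_=cv2.findContours((l==i).astype(np.uint8),0,1)
            bx=cv2.boxPoints(cv2.minAreaRect(ct[0]));W=np.array([onplane(a,b,c,o,z) for a,b in bx])
            e=sorted([W[1]-W[0],W[2]-W[1]],key=np.linalg.norm)
            print('strip',bx.mean(0).round(),'z',np.median(X[l==i],0).round(4),'ctr',W.mean(0).round(4),'size',[np.linalg.norm(q).round(4) for q in e],'short dir',(np.degrees(np.arctan2(e[0][1],e[0][0])).round(1))%180)
    return p,d,c,o,X
E
python3 - <<'E'
from h import *
p,d,c,o,X=strip();cv2.imwrite('pics/w3.png',p[:,:,::-1]);go((.4709,-.0295,.045));print(o['joints'].round(2))
E
```

```text
strip [281. 219.] z [ 0.4706 -0.0288  0.0515] ctr [ 0.4707 -0.0291  0.052 ] size [np.float64(0.0089), np.float64(0.0255)] short dir 13.1
tcp [ 0.4706 -0.0295  0.1263] yaw 103.14 tiltz [ 1.e-04 -2.e-04 -1.e+00] -> d [-0.      0.0003  0.0813] turn None
[ 0.38  0.32 -0.52  2.09  0.22  0.78 -0.05]
```

View pics/w3.png

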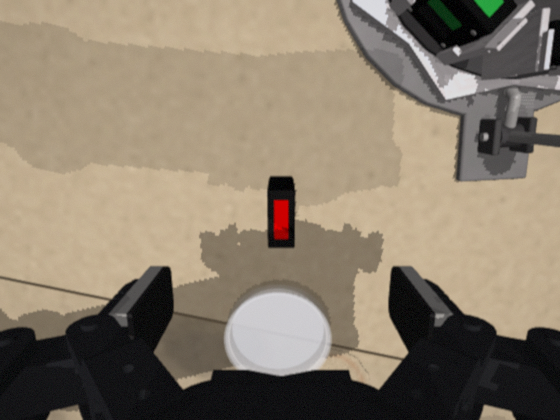

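The filter stands upright at (281,219), square to the pads. I'll grip it by its faces near the top.

arm_command --plan "0 0 0.02 0;0 0 0.03 0;0 0 0.02 0;0 0 0.011 0;0 0 0 0;0 0 0 0;0 0 0 0"

```text
clock: 12.48
tcp_pos: [0.4712, -0.0296, 0.0459]
orientation: [1.951, 2.46, 0.001]
contact_force: [0.3, 0.9, -0.6]
grip_width: 0.0853
gripper_force: 0.0
```

arm_command --plan "0 0 0 0;0 0 0 0;0 0 0 0;0 0 0 0;0 0 0 0;0 0 0 0;0 0 0 0;0 0 0 0;0 0 0 0;0 0 -0.005 0;0 0 -0.01 0;0 0 -0.02 0;0 0 -0.03 0;0 0 -0.03 0;0 0 -0.015 0;0 0 0 0" --hand 1 --grip_force 30

```text
clock: 14.48
tcp_pos: [0.4711, -0.0297, 0.156]
orientation: [1.951, 2.46, 0.001]
contact_force: [-0.2, -1.0, -0.2]
grip_width: 0.0002
gripper_force: 0.0
```

```bash
python3 - <<'E'
from h import *
p,d,c,o,X=strip();cv2.imwrite('pics/w4.png',p[:,:,::-1]);go((.4709,-.0295,.045));print(o['joints'].round(2),o['grip_width'])
E
```

```text
strip [279. 207.] z [ 0.4698 -0.0292  0.0514] ctr [ 0.4698 -0.0293  0.052 ] size [np.float64(0.01), np.float64(0.0269)] short dir 13.1
tcp [ 0.4704 -0.0298  0.155 ] yaw 103.16 tiltz [-0.e+00 -3.e-04 -1.e+00] -> d [0.0002 0.0006 0.11  ] turn None
[ 0.4   0.28 -0.54  2.07  0.19  0.84 -0.02] 0.00022810658714044228
```

View pics/w4.png

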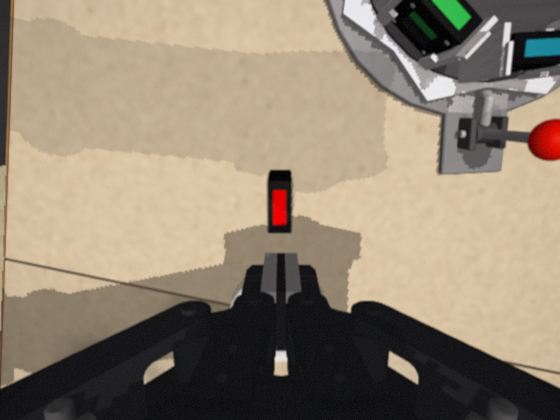

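The filter is still upright in place at (279,207). I lifted before the slow fingers had closed. I'll open partway, go down again, and wait for the grip.

arm_command --plan "0 0 0 0;0 0 0 0;0 0 0 0;0 0 0 0;0 0 0 0;0 0 0 0;0 0 0 0;0 0 0 0" --hand -0.1

```text
clock: 15.52
tcp_pos: [0.4706, -0.0295, 0.1552]
orientation: [1.952, 2.462, 0.0]
contact_force: [0.0, -0.6, 0.2]
grip_width: 0.0468
gripper_force: 0.0
```

arm_command --plan "0 0 0.025 0;0 0 0.03 0;0 0 0.03 0;0 0 0.02 0;0 0 0.006 0;0 0 0 0;0 0 0 0"

```text
clock: 16.4
tcp_pos: [0.4713, -0.0296, 0.045]
orientation: [1.951, 2.46, 0.001]
contact_force: [0.3, -0.9, 0.7]
grip_width: 0.0469
gripper_force: 0.0
```

arm_command --plan "0 0 0 0;0 0 0 0;0 0 0 0;0 0 0 0;0 0 0 0;0 0 0 0;0 0 0 0;0 0 0 0" --hand 1 --grip_force 30

```text
clock: 17.4
tcp_pos: [0.473, -0.0293, 0.0462]
orientation: [1.949, 2.459, 0.004]
contact_force: [-1.4, 0.3, 16.5]
grip_width: 0.0005
gripper_force: 23.2
```

```bash
python3 - <<'E'
from h import *
p,d,c,o,X=strip(.052,.02);cv2.imwrite('pics/w5.png',p[:,:,::-1]);print(o['grip_width'],o['gripper_force'],o['contact_force'],state()[:2])
p,d,c,o=grab('scene','s5.png');X=cloud(d,c)
hsv=cv2.cvtColor(p,cv2.COLOR_RGB2HSV);H,S,V=hsv[...,0],hsv[...,1],hsv[...,2]
m=((H<6)|(H>174))&(S>150)&(V>70)
k,l,st,ce=cv2.connectedComponentsWithStats(m.astype(np.uint8))
for i in range(1,k):
    if st[i,4]>4: print(ce[i].round(),st[i,4],np.median(X[l==i],0).round(3))
E
```

```text
strip [298. 254.] z [ 0.4795 -0.0176  0.0517] ctr [ 0.4782 -0.0187  0.052 ] size [np.float64(0.0088), np.float64(0.0095)] short dir 13.1
0.0005224349815404459 23.157425571698695 [-1.36622717  0.26656586 16.47993396] (array([ 0.4730769 , -0.02927416,  0.04622828]), np.float64(103.17638082984931))
[244. 226.] 58 [ 0.473 -0.031  0.024]
[327. 273.] 22 [ 0.403 -0.343  0.052]
[325. 283.] 40 [ 0.4   -0.342  0.022]
[364. 280.] 23 [ 0.432 -0.427  0.052]
[363. 291.] 62 [ 0.429 -0.429  0.023]
[429. 345.] 663 [ 0.341 -0.621  0.037]
```

View pics/w5.png

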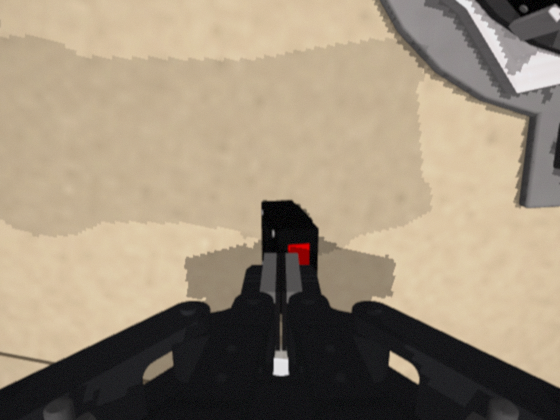

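The fingers have shut over the top of the filter, which leans by about 10° towards the right, with the strip at (298,254). I'll check from depth where the fingertips really are in the tool frame before freeing it.

```bash
python3 - <<'E'
from h import *
p,d,c,o=grab('wrist');T=np.array(c['tool_from_camera']);f=210/np.tan(np.radians(c['fov_y']/2))
def tool(u,v): 
    z=d[v,u];return (T[:3,:3]@np.array([(u-c['cx'])/f*z,-(v-c['cy'])/f*z,-z])+T[:3,3]).round(4)
for u,v in((270,254),(270,256),(270,260),(270,270),(270,285),(292,256),(292,260),(292,270),(292,285),(300,250),(306,250),(312,250),(290,225),(270,215),(270,225),(270,240),(310,262)): print(u,v,p[v,u],tool(u,v))
E
```

```text
270 254 [81 79 81] [ 0.0111 -0.0044 -0.0111]
270 256 [82 80 79] [ 0.0106 -0.0044 -0.0121]
270 260 [82 80 81] [ 0.0109 -0.0042 -0.017 ]
270 270 [84 83 82] [ 0.0112 -0.0039 -0.0268]
270 285 [83 81 80] [ 0.0115 -0.0036 -0.0394]
292 256 [85 82 81] [ 0.0114  0.0045 -0.014 ]
292 260 [85 82 83] [ 0.0113  0.0044 -0.0179]
292 270 [83 80 80] [ 0.011   0.0041 -0.0264]
292 285 [83 81 80] [ 0.0108  0.0038 -0.0379]
300 250 [139   0   4] [ 0.0107  0.0081 -0.0057]
306 250 [139   0   0] [ 0.0102  0.0108 -0.0044]
312 250 [ 7 12 10] [ 0.0104  0.0133 -0.0049]
290 225 [ 8  8 11] [ 0.02    0.004  -0.0001]
270 215 [1 4 2] [ 0.0198 -0.0051  0.0165]
270 225 [4 6 8] [ 0.0162 -0.005   0.0121]
270 240 [6 5 5] [ 0.001  -0.0058  0.0337]
310 262 [15  3  8] [ 0.0046  0.0126 -0.0042]
```

Depth puts the shut fingertips about 10 mm behind the TCP, and that agrees with them resting on the filter's top at z 0.052. So the fingertips are about 24 mm higher than the text says, and I'll use the measured tip from here. I'll lift gently so the filter rocks back upright.

arm_command --plan "0 0 -0.001 0;0 0 -0.001 0;0 0 -0.001 0;0 0 -0.002 0;0 0 -0.003 0;0 0 -0.005 0;0 0 -0.01 0;0 0 -0.02 0;0 0 -0.03 0;0 0 -0.02 0"

```text
clock: 18.8
tcp_pos: [0.4711, -0.0294, 0.1391]
orientation: [1.951, 2.461, 0.001]
contact_force: [0.4, -0.5, -0.1]
grip_width: 0.0001
gripper_force: 0.0
```

arm_command --plan "0 0 0 0;0 0 0 0;0 0 0 0;0 0 0 0;0 0 0 0;0 0 0 0;0 0 0 0;0 0 0 0" --hand -0.1

```text
clock: 19.8
tcp_pos: [0.4706, -0.0295, 0.1372]
orientation: [1.952, 2.462, 0.0]
contact_force: [-0.6, -0.8, -0.2]
grip_width: 0.0468
gripper_force: 0.0
```

```bash
python3 - <<'E'
from h import *
p,d,c,o,X=strip(.052,.02);np.savez('w6.npz',p=p,d=d);cv2.imwrite('pics/w6.png',p[:,:,::-1])
go((.4709,-.0295,.045));print(o['grip_width'],o['contact_force'])
T=np.array(c['tool_from_camera']);W=(X-np.array(o['tcp_pos']))@state()[2]   # tool coords
m=(abs(W[...,1])<.06)&(W[...,2]<.03)&(W[...,2]>-.06)&(d>0)
for s,n in((W[...,1]<0,'L'),(W[...,1]>0,'R')):
    q=W[m&s];i=np.argsort(-q[:,2])[:15];print(n,q[i].round(4)[::3])
# filter points
m=(X[...,2]>.008)&(X[...,2]<.058)&(abs(X[...,0]-.475)<.04)&(abs(X[...,1]+.03)<.05)
for lo,hi in((.008,.02),(.02,.035),(.035,.047),(.047,.058)):
    q=X[m&(X[...,2]>lo)&(X[...,2]<hi)];print(lo,len(q),q.mean(0).round(4) if len(q) else '',q.min(0).round(4) if len(q) else '',q.max(0).round(4) if len(q) else '')
E
```

```text
strip [281. 214.] z [ 0.4705 -0.0286  0.0514] ctr [ 0.4707 -0.0291  0.052 ] size [np.float64(0.0093), np.float64(0.0259)] short dir 13.2
tcp [ 0.4706 -0.0296  0.1372] yaw 103.17 tiltz [ 1.e-04 -1.e-04 -1.e+00] -> d [0.     0.0003 0.0922] turn None
0.04680325387401797 [-0.61150947 -0.8174123  -0.23415953]
L [[-0.0008 -0.0237 -0.0077]
 [-0.0009 -0.0236 -0.0085]
 [-0.0039 -0.0237 -0.009 ]
 [ 0.0071 -0.0236 -0.0091]
 [ 0.0059 -0.0236 -0.0093]]
R [[-0.0012  0.0235 -0.0078]
 [ 0.0078  0.0235 -0.0084]
 [ 0.0075  0.0234 -0.0089]
 [ 0.0058  0.0235 -0.009 ]
 [-0.0023  0.0233 -0.0092]]
0.008 60 [ 0.466  -0.0103  0.0144] [ 0.4573 -0.0125  0.0095] [ 0.4745 -0.0082  0.02  ]
0.02 92 [ 0.4662 -0.0103  0.0276] [ 0.4576 -0.0124  0.0201] [ 0.4747 -0.0082  0.0349]
0.035 96 [ 0.4662 -0.012   0.0411] [ 0.4574 -0.0428  0.0352] [ 0.4834 -0.0084  0.047 ]
0.047 1509 [ 0.4704 -0.0287  0.0509] [ 0.458  -0.0505  0.047 ] [ 0.4833 -0.0083  0.0535]
```

The filter is upright again at (0.4707, -0.0291). The tips measure 8 mm behind the TCP at this opening, so I'll grip with the TCP at z 0.023.

arm_command --plan "0 0 0.025 0;0 0 0.03 0;0 0 0.03 0;0 0 0.02 0;0 0 0.0095 0;0 0 0 0;0 0 0 0;0 0 0 0"

```text
clock: 20.85
tcp_pos: [0.4712, -0.0296, 0.0235]
orientation: [1.951, 2.46, 0.001]
contact_force: [-0.5, 0.4, -0.3]
grip_width: 0.0471
gripper_force: 0.0
```

arm_command --plan "0 0 0 0;0 0 0 0;0 0 0 0;0 0 0 0;0 0 0 0;0 0 0 0;0 0 0 0;0 0 0 0" --hand 1 --grip_force 30

```text
clock: 21.85
tcp_pos: [0.471, -0.0296, 0.0231]
orientation: [1.952, 2.461, 0.0]
contact_force: [-0.3, 0.1, 5.9]
grip_width: 0.0171
gripper_force: 30.4
```

arm_command --plan "0 0 -0.006 0;0 0 -0.015 0;0 0 -0.03 0;0 0 -0.03 0;0 0 -0.03 0;0 0 -0.02 0;0.015 0.008 -0.005 0;0.025 0.015 0 0;0.025 0.015 0 0;0.025 0.015 0 0;0.02 0.012 0 0;0.003 0 0 -3.4;0 0 0 0;0 0 0 0;0 0 0 0"

```text
clock: 23.72
tcp_pos: [0.508, 0.095, 0.1586]
orientation: [-1.88, -2.517, 0.0]
contact_force: [-0.3, -0.4, -1.0]
grip_width: 0.0173
gripper_force: 29.5
```

```bash
python3 - <<'E'
from h import *
p,d,c,o=grab('wrist','w7.png');X=cloud(d,c,o);np.savez('w7.npz',p=p,d=d,X=X,pos=o['tcp_pos'],ori=o['orientation']);print(state()[:2],o['grip_width'])
E
```

```text
(array([0.50808133, 0.09494786, 0.15864423]), np.float64(106.5108374341355)) 0.017266593338916583
```

View pics/w7.png

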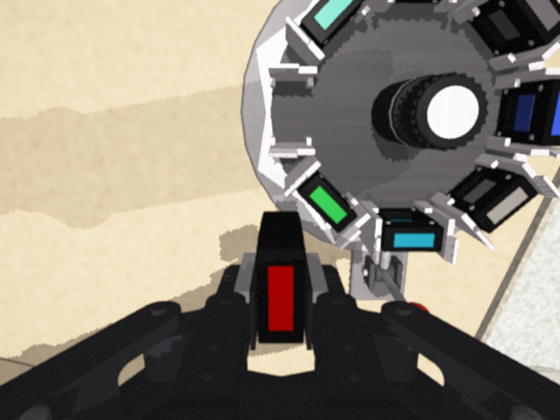

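The view shows the filter held upright at (281,300). The empty pocket's cheeks are at rows 71 and 153 (x 272–317), and the knob's white top is at (453,112).

```bash
python3 - <<'E'
from h import *
z=np.load('w7.npz');p,d,X=z['p'],z['d'],z['X'];c=eyes.calibration('wrist');o=dict(tcp_pos=z['pos'],orientation=z['ori'])
hsv=cv2.cvtColor(p,cv2.COLOR_RGB2HSV)
wt=(hsv[...,1]<40)&(hsv[...,2]>190)
def blob(m,u0,u1,v0,v1,zz,mn=30):
    b=np.zeros_like(m);b[v0:v1,u0:u1]=m[v0:v1,u0:u1]
    k,l,st,ce=cv2.connectedComponentsWithStats(b.astype(np.uint8))
    for i in range(1,k):
        if st[i,4]>mn:
            ct,_=cv2.findContours((l==i).astype(np.uint8),0,1);(u,v),wh,a=cv2.minAreaRect(ct[0])
            q=X[l==i];P=onplane(u,v,c,o,zz);print((round(u,1),round(v,1)),np.round(wh,1),round(a,1),'z',np.median(q[:,2]).round(4),np.percentile(q[:,2],[5,95]).round(3),'P',P.round(4),'mean',q.mean(0).round(4))
print('knob');blob(wt,420,490,75,150,.114,300)
print('cheeks');blob(wt&(X[...,2]>.06),262,325,60,165,.087,20)
# depth based: points 83-90 mm
m=(X[...,2]>.082)&(X[...,2]<.092);m[:55]=0;m[168:]=0;m[:,:262]=0;m[:,325:]=0
for v0,v1 in((55,110),(110,168)):
    mm=m.copy();mm[:v0]=0;mm[v1:]=0;q=X[mm];print('cheek top pts',len(q),q.mean(0).round(4),X[mm].min(0).round(4),q.max(0).round(4))
    vu=np.argwhere(mm);print(vu.min(0),vu.max(0))
# strips of fixed filters as angle check: green / cyan / blue / teal tops
X0=onplane(453,112,c,o,.114)
H,S,V=hsv[...,0],hsv[...,1],hsv[...,2]
m=(S>120)&(V>100)&(X[...,2]>.074)&(X[...,2]<.09)
k,l,st,ce=cv2.connectedComponentsWithStats(m.astype(np.uint8))
for i in range(1,k):
    if st[i,4]>100:
        P=onplane(*ce[i],c,o,.081);e=P-X0;print('strip',ce[i].round(),st[i,:4],P.round(4),'r',np.hypot(*e[:2]).round(4),'ang',np.degrees(np.arctan2(e[1],e[0])).round(2))
E
```

```text
knob
(452.5, 111.5) [51. 49.] 90.0 z 0.1136 [0.112 0.115] P [0.5738 0.1847 0.114 ] mean [0.5736 0.1845 0.1144]
cheeks
(292.0, 70.0) [12. 48.] 90.0 z 0.0819 [0.079 0.088] P [0.4885 0.1833 0.087 ] mean [0.4896 0.1851 0.0842]
(291.0, 152.5) [ 9. 46.] 90.0 z 0.0849 [0.079 0.088] P [0.5016 0.1384 0.087 ] mean [0.5021 0.1379 0.0837]
cheek top pts 253 [0.4832 0.1832 0.0859] [0.4745 0.1791 0.082 ] [0.4922 0.1873 0.0889]
[ 64 268] [ 72 298]
cheek top pts 211 [0.4971 0.1361 0.0859] [0.4883 0.132  0.082 ] [0.506  0.1399 0.0885]
[150 268] [157 297]
strip [556. 119.] [551  92   9  44] [0.6504 0.2028 0.081 ] r 0.0784 ang 13.46
strip [328. 204.] [310 186  37  38] [0.5343 0.1129 0.081 ] r 0.082 ang -119.1
strip [414. 240.] [394 233  41  14] [0.5967 0.1061 0.081 ] r 0.0815 ang -73.96
```

```bash
python3 - <<'E'
from h import *
z=np.load('w7.npz');p,d,X=z['p'],z['d'],z['X'];c=eyes.calibration('wrist');o=dict(tcp_pos=z['pos'],orientation=z['ori'])
Q=R.from_rotvec(z['ori']).as_matrix();W=(X-z['pos'])@Q
H,S,V=cv2.split(cv2.cvtColor(p,cv2.COLOR_RGB2HSV))
m=((H<6)|(H>174))&(S>150)&(V>90);m[:255]=0
k,l,st,ce=cv2.connectedComponentsWithStats(m.astype(np.uint8));i=1+np.argmax(st[1:,4])
ct,_=cv2.findContours((l==i).astype(np.uint8),0,1);rc=cv2.minAreaRect(ct[0]);zt=np.median(X[l==i][:,2]);print(rc,'top z',zt)
for zz in(zt,.1875):
    B=np.array([onplane(a,b,c,o,zz) for a,b in cv2.boxPoints(rc)]);print((B-z['pos'])@Q, 'ctr',((B.mean(0)-z['pos'])@Q).round(4))
# filter front face tilt (tool x vs z) below strip
vv=range(215,262,6);print([W[v,281].round(4).tolist() for v in vv])
# black top outline of filter in tool coords
m=(abs(W[...,2]+.029)<.004)&(abs(W[...,1])<.02)&(V<60);q=W[m];print('top x range',np.percentile(q[:,0],[1,99]).round(4),'y',np.percentile(q[:,1],[1,99]).round(4))
go((.4952,.1615,.1586),106.3)
E
```

```text
((280.5, 298.0), (64.0, 25.0), 90.0) top z 0.18687156834953067
[[ 0.01339788 -0.00458251 -0.02827269]
 [ 0.01340021  0.00442426 -0.02827525]
 [-0.0128528   0.00465838 -0.02827159]
 [-0.01285716 -0.00482638 -0.02826889]] ctr [ 0.0003 -0.0001 -0.0283]
[[ 0.01367618 -0.00455844 -0.02890117]
 [ 0.01367849  0.00440125 -0.02890372]
 [-0.01243728  0.00463415 -0.02890007]
 [-0.01244162 -0.00480103 -0.02889739]] ctr [ 0.0006 -0.0001 -0.0289]
[[0.0199, 0.0001, 0.016], [0.0196, 0.0001, 0.0072], [0.0201, 0.0001, -0.0031], [0.0199, 0.0001, -0.0105], [0.02, 0.0001, -0.0179], [0.0199, 0.0001, -0.0242], [0.0188, 0.0001, -0.0274], [0.0163, 0.0001, -0.0268]]
top x range [-0.0184  0.0201] y [-0.0188  0.0188]
tcp [0.5081 0.0949 0.1586] yaw 106.51 tiltz [-1.e-04 -2.e-04 -1.e+00] -> d [0.0675 0.0066 0.    ] turn 0.21
```

arm_command --plan "0.01 0.001 0 0;0.02 0.002 0 0;0.02 0.002 0 0;0.0125 0.0016 0 0;0.0045 0 0 0.2;0 0 0.015 0;0 0 0.012 0;0 0 0 0;0 0 0 0;0 0 0 0"

```text
clock: 25.02
tcp_pos: [0.4957, 0.1614, 0.132]
orientation: [1.882, 2.515, 0.001]
contact_force: [-0.1, -0.3, -1.0]
grip_width: 0.0177
gripper_force: 29.5
```

```bash
python3 - <<'E'
from h import *
p,d,c,o=grab('wrist','w8.png');X=cloud(d,c,o);Q=state()[2];W=(X-np.array(o['tcp_pos']))@Q
print(state()[:2])
H,S,V=cv2.split(cv2.cvtColor(p,cv2.COLOR_RGB2HSV))
f=210/np.tan(np.radians(c['fov_y']/2))
# cheek tops
m=(X[...,2]>.080)&(X[...,2]<.092)&(abs(W[...,1])<.03)&(abs(W[...,0])<.04)
k,l,st,ce=cv2.connectedComponentsWithStats(m.astype(np.uint8))
for i in range(1,k):
    if st[i,4]>30:
        q=W[l==i];print('cheek',ce[i].round(),st[i],'x',np.percentile(q[:,0],[2,50,98]).round(4),'y',np.percentile(q[:,1],[2,50,98]).round(4),'z',np.median(X[l==i][:,2]).round(4))
m=(S>120)&(V>100)&(X[...,2]>.074)&(X[...,2]<.09)
wt=(S<40)&(V>190)&(X[...,2]>.108)&(X[...,2]<.12)
T={}
for nm,mm,zz in(('s',m,.081),('k',wt,.114)):
    k,l,st,ce=cv2.connectedComponentsWithStats(mm.astype(np.uint8))
    for i in range(1,k):
        if st[i,4]>100: P=onplane(*ce[i],c,o,zz);print(nm,ce[i].round(),st[i],p[int(ce[i][1]),int(ce[i][0])],P.round(4),((P-o['tcp_pos'])@Q).round(4))
E
```

```text
(array([0.49569836, 0.16144262, 0.132072  ]), np.float64(106.36426752203329))
cheek [297. 167.] [290 163  17   8  53] x [0.0358 0.0384 0.0399] y [0.0055 0.0088 0.0135] z 0.0853
cheek [271. 191.] [254 188  37   7 200] x [0.0222 0.0252 0.0266] y [-0.0142 -0.0053  0.0041] z 0.0869
s [437.  82.] [ 411   73   53   20 1021] [250 239  39] [0.5509 0.263  0.081 ] [0.0819 0.0815 0.0511]
s [555. 235.] [549 209  11  44 305] [ 68 102 236] [0.6504 0.2043 0.081 ] [-0.0024  0.1604  0.0512]
k [446. 252.] [ 420  227   53   50 2030] [252 251 251] [0.5738 0.1848 0.114 ] [0.0004 0.0815 0.0181]
```

The pocket's cheeks and the axis are centred under the filter to within 1 mm. I'll lower it.

arm_command --plan "0 0 0.01 0;0 0 0.01 0;0 0 0.008 0;0 0 0.006 0;0 0 0.006 0;0 0 0.006 0;0 0 0.006 0;0 0 0 0"

```text
clock: 26.08
tcp_pos: [0.495, 0.1613, 0.0792]
orientation: [-1.882, -2.515, 0.001]
contact_force: [0.7, 0.6, -0.5]
grip_width: 0.0175
gripper_force: 29.5
```

arm_command --plan "0 0 0.006 0;0 0 0.006 0;0 0 0.006 0;0 0 0.004 0;0 0 0.002 0;0 0 0.001 0;0 0 0 0;0 0 0 0"

```text
clock: 27.08
tcp_pos: [0.4955, 0.1614, 0.0549]
orientation: [1.882, 2.515, 0.0]
contact_force: [-0.8, 0.2, -0.5]
grip_width: 0.0176
gripper_force: 29.5
```

arm_command --plan "0 0 0.001 0;0 0 0.001 0;0 0 0.0005 0;0 0 0 0;0 0 0 0"

```text
clock: 27.7
tcp_pos: [0.4954, 0.1614, 0.0522]
orientation: [1.882, 2.515, 0.0]
contact_force: [-0.1, -1.1, -1.0]
grip_width: 0.0176
gripper_force: 29.5
```

arm_command --plan "0 0 0.0005 0;0 0 0.0005 0;0 0 0.0005 0;0 0 0 0;0 0 0 0"

```text
clock: 28.32
tcp_pos: [0.4955, 0.1615, 0.0521]
orientation: [1.882, 2.514, -0.0]
contact_force: [-4.6, -1.8, 16.2]
grip_width: 0.0171
gripper_force: 31.7
```

arm_command --plan "0 0 -0.0005 0;0 0 -0.0003 0;0 0 0 0"

```text
clock: 28.7
tcp_pos: [0.4954, 0.1615, 0.0521]
orientation: [1.882, 2.515, 0.0]
contact_force: [-1.8, -1.3, 6.9]
grip_width: 0.0175
gripper_force: 30.6
```

arm_command --plan "0 0 0 0;0 0 0 0;0 0 0 0;0 0 0 0;0 0 0 0;0 0 0 0" --hand 0.05

```text
clock: 29.45
tcp_pos: [0.4954, 0.1614, 0.0515]
orientation: [-1.882, -2.515, -0.0]
contact_force: [-0.5, 0.2, -1.0]
grip_width: 0.0407
gripper_force: 0.0
```

arm_command --plan "0 0 -0.005 0;0 0 -0.01 0;0 0 -0.02 0;0 0 -0.03 0;0 0 -0.03 0;-0.02 0 -0.015 0;-0.035 0 0 0;-0.02 0 0 0;0 0 0 0;0 0 0 0"

```text
clock: 30.7
tcp_pos: [0.5162, 0.0906, 0.1619]
orientation: [-1.881, -2.516, -0.001]
contact_force: [-0.3, 0.3, -0.1]
grip_width: 0.0405
gripper_force: 0.0
```

```bash
python3 - <<'E'
from h import *
p,d,c,o,X=strip(.081,.02);cv2.imwrite('pics/w9.png',p[:,:,::-1]);Q=state()[2]
H,S,V=cv2.split(cv2.cvtColor(p,cv2.COLOR_RGB2HSV))
for (u,v) in((0,0),): pass
wt=(S<40)&(V>190)&(X[...,2]>.108)&(X[...,2]<.12)
k,l,st,ce=cv2.connectedComponentsWithStats(wt.astype(np.uint8));i=1+np.argmax(st[1:,4]);K=onplane(*ce[i],c,o,.114);print('knob',st[i],K.round(4))
m=((H<5)|(H>174))&(S>150)&(V>90)&(X[...,2]>.085)
p2,d2,c2,o2=grab('scene');X2=cloud(d2,c2);H,S,V=cv2.split(cv2.cvtColor(p2,cv2.COLOR_RGB2HSV));m=((H<6)|(H>174))&(S>150)&(V>90)&(abs(X2[...,1])<.25)
k,l,st,ce=cv2.connectedComponentsWithStats(m.astype(np.uint8))
for i in range(1,k):
    if st[i,4]>5: print('scene red',ce[i].round(),st[i,4],np.median(X2[l==i],0).round(4))
go((.5738,.1848,.18),106.3);print(o['joints'].round(2))
E
```

```text
strip [280. 100.] z [0.4952 0.1616 0.0803] ctr [0.4953 0.1613 0.081 ] size [np.float64(0.009), np.float64(0.0262)] short dir 16.4
strip [405. 299.] z [0.607  0.0653 0.0975] ctr [0.6174 0.058  0.081 ] size [np.float64(0.0104), np.float64(0.0233)] short dir 101.9
knob [ 413   73   51   52 2043] [0.5738 0.1846 0.114 ]
scene red [252. 176.] 39 [0.6067 0.049  0.0986]
scene red [199. 185.] 16 [0.4962 0.1588 0.0801]
scene red [199. 194.] 23 [0.4933 0.1584 0.051 ]
tcp [0.5162 0.0909 0.1617] yaw 106.49 tiltz [ 2.e-04  6.e-04 -1.e+00] -> d [ 0.0737  0.0819 -0.0182] turn 0.19
[ 0.2   0.37 -0.6   1.94  0.26  0.91 -0.24]
```

The filter is seated at (0.4953, 0.1613) with its top at z 0.081. Next comes the lever. I'll shut the fingers, go in between drum and ball, and push outward along the tool's -x.

arm_command --plan "-0.008 0.02 0 0;-0.01 0.025 0 0;-0.01 0.025 0 0;-0.0056 0.0113 0 0;0 0 0 0.2;0 0 0.02 0;0 0 0.025 0;0 0 0 0;0 0 0 0" --hand 1

```text
clock: 31.92
tcp_pos: [0.6037, 0.0804, 0.1167]
orientation: [-1.886, -2.512, 0.0]
contact_force: [0.2, 0.4, -0.7]
grip_width: 0.0002
gripper_force: 0.0
```

```bash
python3 - <<'E'
from h import *
go((.6037,.0818,.082),106.2)
p,d,c,o=grab('wrist','w10.png');X=cloud(d,c,o);Q=state()[2];W=(X-np.array(o['tcp_pos']))@Q
H,S,V=cv2.split(cv2.cvtColor(p,cv2.COLOR_RGB2HSV))
m=(abs(W[...,1])<.03)&(W[...,2]<.02)&(W[...,2]>-.06)&(d>0)&(abs(W[...,0])<.03)
q=W[m];i=np.argsort(-q[:,2])[:20];print('tip',q[i].round(4)[::4])
p,d,c,o=grab('scene');X=cloud(d,c);H,S,V=cv2.split(cv2.cvtColor(p,cv2.COLOR_RGB2HSV))
m=((H<6)|(H>174))&(S>150)&(V>90)&(abs(X[...,1])<.1)&(X[...,0]<.7)
k,l,st,ce=cv2.connectedComponentsWithStats(m.astype(np.uint8))
for i in range(1,k):
    if st[i,4]>5: print('scene red',ce[i].round(),st[i,4],np.median(X[l==i],0).round(4))
E
```

```text
tcp [0.6037 0.0804 0.1167] yaw 106.2 tiltz [-1.e-04  1.e-04 -1.e+00] -> d [0.0013 0.0004 0.0347] turn 0.0
tip [[ 0.0105  0.0034 -0.0097]
 [ 0.0107  0.0022 -0.0101]
 [ 0.0108  0.0001 -0.0105]
 [ 0.0109 -0.004  -0.0107]
 [ 0.0107 -0.0003 -0.0111]]
scene red [252. 176.] 39 [0.606  0.0488 0.1002]
```

arm_command --plan "0.001 0 0.012 0;0 0 0.012 0;0 0 0.007 0;0 0 0.004 0;0 0 0 0;0 0 0 0"

```text
clock: 32.78
tcp_pos: [0.6039, 0.0811, 0.0817]
orientation: [1.887, 2.512, 0.001]
contact_force: [0.3, 0.3, -0.2]
grip_width: -0.0001
gripper_force: 0.0
```

arm_command --plan "-0.003 0 0 0;-0.005 0 0 0;-0.005 0 0 0;-0.006 0 0 0;-0.006 0 0 0;-0.006 0 0 0;-0.006 0 0 0;-0.006 0 0 0;-0.005 0 0 0;0 0 0 0;0 0 0 0;0 0 0 0;0 0 0 0"

```text
clock: 34.4
tcp_pos: [0.6171, 0.0352, 0.0815]
orientation: [1.886, 2.512, 0.0]
contact_force: [-0.0, 0.8, -0.2]
grip_width: 0.0002
gripper_force: 0.0
```

```bash
cat >> h.py <<'E'
def ball():
    p,d,c,o=grab('scene');X=cloud(d,c);H,S,V=cv2.split(cv2.cvtColor(p,cv2.COLOR_RGB2HSV))
    m=((H<6)|(H>174))&(S>150)&(V>90)&(X[...,1]<.35)&(X[...,1]>-.12)&(X[...,0]<.75)&(X[...,0]>.4)
    k,l,st,ce=cv2.connectedComponentsWithStats(m.astype(np.uint8))
    for i in range(1,k):
        if st[i,4]>5: print('scene red',ce[i].round(),st[i,4],np.median(X[l==i],0).round(4))
E
python3 -c "
from h import *
ball();go((.5738,.1846,.2),106.2)"
```

```text
scene red [199. 185.] 17 [0.4953 0.1607 0.0798]
scene red [269. 187.] 40 [ 0.6214 -0.0049  0.0733]
scene red [199. 194.] 23 [0.4932 0.158  0.0504]
tcp [0.617  0.0352 0.0815] yaw 106.19 tiltz [-0.  0. -1.] -> d [ 0.1556  0.0002 -0.1185] turn -0.01
```

The ball is now out at (0.621, -0.005) and z 0.073, so the lever is thrown. Next is the knob.

arm_command --plan "0.004 0 -0.01 0;0 0 -0.03 0;0 0 -0.035 0;0.01 0 -0.025 0;0.03 0 0 0;0.04 0 0 0;0.04 0 0 0;0.025 0 0 0;0.0066 0 0 0;0 0 0 0;0 0 0 0" --hand -0.4

```text
clock: 35.83
tcp_pos: [0.5743, 0.1827, 0.1815]
orientation: [1.889, 2.509, -0.001]
contact_force: [0.9, -0.0, -0.3]
grip_width: 0.0602
gripper_force: 0.0
```

```bash
python3 - <<'E'
from h import *
p,d,c,o=grab('wrist','w11.png');X=cloud(d,c,o);Q=state()[2];W=(X-np.array(o['tcp_pos']))@Q
S,V=cv2.split(cv2.cvtColor(p,cv2.COLOR_RGB2HSV))[1:]
wt=(S<40)&(V>190)&(X[...,2]>.106)&(X[...,2]<.122)
k,l,st,ce=cv2.connectedComponentsWithStats(wt.astype(np.uint8));i=1+np.argmax(st[1:,4]);K=onplane(*ce[i],c,o,.114);print('knob',st[i],K.round(4))
m=(abs(W[...,1])<.06)&(W[...,2]<.02)&(W[...,2]>-.06)&(d>0)&(abs(W[...,0])<.03)
q=W[m];i=np.argsort(-q[:,2])[:20];print('tip',q[i].round(4)[::5])
go((K[0],K[1],.087),106.2);print(o['grip_width'],o['joints'].round(2))
E
```

```text
knob [ 261  200   41   34 1050] [0.573  0.1867 0.114 ]
tip [[-0.0029  0.03   -0.0099]
 [ 0.0079  0.0301 -0.0108]
 [ 0.0044 -0.0301 -0.0109]
 [ 0.0023  0.0299 -0.0114]]
tcp [0.5743 0.1827 0.1814] yaw 106.04 tiltz [ 1.e-04 -8.e-04 -1.e+00] -> d [ 0.0042 -0.0001  0.0944] turn -0.16
0.06016451004958938 [ 0.04  0.47 -0.59  1.75  0.3   1.02 -0.39]
```

arm_command --plan "0.002 0 0.025 0;0 0 0.03 0;0 0 0.025 0;0 0 0.015 0;0 0 0 0;0 0 0 0;0 0 0 0"

```text
clock: 36.75
tcp_pos: [0.5739, 0.1866, 0.0876]
orientation: [1.886, 2.511, 0.002]
contact_force: [0.8, 0.4, 0.5]
grip_width: 0.06
gripper_force: 0.0
```

arm_command --plan "0 0 0 0;0 0 0 0;0 0 0 0;0 0 0 0;0 0 0 0;0 0 0 0" --hand 1 --grip_force 80

```text
clock: 37.5
tcp_pos: [0.5737, 0.1865, 0.0876]
orientation: [1.886, 2.511, 0.001]
contact_force: [-1.7, -0.7, 6.3]
grip_width: 0.0352
gripper_force: 79.2
```

arm_command --plan "-0.0015 0 0 0;0 0 0 3;0 0 0 5;0 0 0 5;0 0 0 5;0 0 0 5;0 0 0 5;0 0 0 5;0 0 0 5;0 0 0 5;0 0 0 2;0 0 0 0;0 0 0 0"

```text
clock: 39.12
tcp_pos: [0.5755, 0.1863, 0.0877]
orientation: [-2.703, -1.6, -0.008]
contact_force: [3.6, 4.1, 1.7]
grip_width: 0.0354
gripper_force: 79.8
```

```bash
cat >> h.py <<'E'
def red():
    p,d,c,o=grab('top');X=cloud(d,c);H,S,V=cv2.split(cv2.cvtColor(p,cv2.COLOR_RGB2HSV))
    m=((H<6)|(H>174))&(S>140)&(V>70)&(X[...,1]<.35)&(X[...,1]>-.12)&(X[...,0]<.75)&(X[...,0]>.4)
    k,l,st,ce=cv2.connectedComponentsWithStats(m.astype(np.uint8))
    for i in range(1,k):
        if st[i,4]>3:
            P=onplane(*ce[i],c,o,.081);print('top red',ce[i].round(),st[i,4],P.round(4),'r',np.hypot(*(P[:2]-[.571,.181])).round(4),'drum deg',((np.degrees(np.arctan2(P[1]-.181,P[0]-.571))-106.2)%360).round(1))
E
python3 -c "
from h import *
ball();red();go((.5738,.1847,.087),61.2);o=r.get_obs();print(o['contact_force'],o['moment'],o['grip_width'])"
```

```text
scene red [186. 178.] 11 [0.5053 0.2257 0.0791]
scene red [269. 187.] 41 [ 0.6214 -0.0046  0.0729]
top red [247. 183.] 41 [0.6235 0.0031 0.081 ] r 0.1855 drum deg 180.2
top red [176. 221.] 27 [0.5014 0.2275 0.081 ] r 0.0837 drum deg 40.1
tcp [0.5755 0.1863 0.0877] yaw 61.24 tiltz [ 0.0042  0.0025 -1.    ] -> d [-0.0022 -0.0007  0.0006] turn 0.04
[4.77577116 2.47709417 2.40107082] [ 0.65101183 -0.94377096 -0.00948652] 0.03533165054022151
```

arm_command --plan "-0.0015 0 0 0;0 0 0 3;0 0 0 5;0 0 0 5;0 0 0 5;0 0 0 5;0 0 0 5;0 0 0 5;0 0 0 5;0 0 0 5;0 0 0 2;0 0 0 0;0 0 0 0"

```text
clock: 40.85
tcp_pos: [0.5767, 0.1849, 0.0877]
orientation: [-3.108, -0.443, -0.012]
contact_force: [8.2, 4.4, -3.4]
grip_width: 0.0353
gripper_force: 80.2
```

```bash
python3 -c "
from h import *
ball();red();go((.5738,.1847,.087),16.2);o=r.get_obs();print(o['contact_force'],o['moment'],o['grip_width'])"
```

```text
scene red [188. 169.] 11 [0.5548 0.2618 0.0804]
scene red [269. 187.] 41 [ 0.6216 -0.0048  0.0733]
top red [247. 183.] 41 [0.6235 0.0031 0.081 ] r 0.1855 drum deg 180.2
top red [164. 208.] 4 [0.5427 0.267  0.081 ] r 0.0905 drum deg 2.0
tcp [0.5766 0.1849 0.0877] yaw 16.23 tiltz [ 0.0075  0.003  -1.    ] -> d [-0.0028 -0.0006  0.0007] turn 0.03
[ 9.94925781  3.4875724  -2.62570429] [ 0.47651707 -2.14205753 -0.07279566] 0.035224748668165065
```

arm_command --plan "-0.002 0 0 0;0 0 0 0;0 0 0 0;0 0 0 0;0 0 0 0;0 0 0 0;0 0 0 0;0 0 0 0;0 0 -0.01 0;0 0 -0.03 0;0 0 -0.03 0;0 0 -0.02 0;0 0 0 0;0 0 0 0" --hand -0.4

```text
clock: 42.7
tcp_pos: [0.5705, 0.1828, 0.1759]
orientation: [3.11, 0.442, -0.001]
contact_force: [-0.7, -0.2, -0.2]
grip_width: 0.0598
gripper_force: 0.0
```

```bash
python3 -c "
from h import *
ball();p,d,c,o,X=strip(.081,.012);cv2.imwrite('pics/w12.png',p[:,:,::-1]);go((.6216,.0000,.17),16.2);print(o['joints'].round(2))
H,S,V=cv2.split(cv2.cvtColor(p,cv2.COLOR_RGB2HSV))
m=(S>120)&(V>90)&(abs(X[...,2]-.081)<.01)
k,l,st,ce=cv2.connectedComponentsWithStats(m.astype(np.uint8))
for i in range(1,k):
    if st[i,4]>80:
        P=onplane(*ce[i],c,o,.081);e=P[:2]-[.5738,.1847];print(ce[i].round(),st[i],p[int(ce[i][1]),int(ce[i][0])],np.hypot(*e).round(4),(np.degrees(np.arctan2(e[1],e[0]))-106.2).round(1)%45)
"
```

```text
scene red [188. 169.] 11 [0.5514 0.2611 0.0805]
scene red [269. 187.] 41 [ 0.622  -0.0052  0.0736]
strip [162. 205.] z [0.5516 0.2634 0.0804] ctr [0.5514 0.2631 0.081 ] size [np.float64(0.0102), np.float64(0.0279)] short dir 111.4
strip [542. 201.] z [0.6274 0.0072 0.0766] ctr [0.6274 0.0109 0.081 ] size [np.float64(0.0218), np.float64(0.0233)] short dir 27.69999999999999
tcp [0.5702 0.1827 0.1754] yaw 16.17 tiltz [-1.8e-03 -7.0e-04 -1.0e+00] -> d [-0.0016  0.1898  0.0054] turn -0.03
[-0.27  0.41 -0.18  1.78  0.09  0.96 -1.78]
[280.  80.] [259  72  43  18 717] [251 249  88] 0.0823 44.8
[162. 204.] [154 186  18  39 563] [250  25  20] 0.0816 44.4
[398. 204.] [390 186  17  38 516] [ 56  79 175] 0.0821 0.5
[544. 202.] [527 186  33  31 795] [251  51  39] 0.1832 0.8000000000000114
[213. 288.] [209 280  11  17 104] [ 61 206  87] 0.0805 7.0
[281. 310.] [263 304  36  12 395] [ 37 155 177] 0.0814 0.5
```

The drum is at the detector click, within 0.6°, with the red strip at (0.5514, 0.2631). Now I'll push the ball back in from outside.

arm_command --plan "0 0.02 0 0;0.001 0.035 0 0;0.001 0.04 0 0;0.001 0.04 0 0;0.001 0.04 0 0;0 0.03 0 0;0 0.016 0 0;0 0 0.03 0;0 0 0.035 0;0 0 0.035 0;0 0 0.02 0;0 0 0.005 0;0 0 0 0;0 0 0 0" --hand 1

```text
clock: 44.55
tcp_pos: [0.6374, -0.0281, 0.0529]
orientation: [3.11, 0.442, 0.004]
contact_force: [0.5, 0.3, -0.0]
grip_width: 0.0002
gripper_force: 0.0
```

```bash
python3 -c "
from h import *
ball();go((.6357,-.0285,.05),16.2);p,_,Q=state();print('r',(np.array([.279,-.9603])@(p[:2]-[.5738,.1847])).round(4),r.get_obs()['grip_width'])"
```

```text
scene red [188. 169.] 12 [0.5541 0.2612 0.0797]
scene red [269. 187.] 40 [ 0.6222 -0.0053  0.0733]
tcp [ 0.6373 -0.0281  0.0528] yaw 16.17 tiltz [ 0.0022  0.     -1.    ] -> d [-0.0017 -0.      0.0028] turn -0.03
r 0.2221 -3.6291154107029765e-05
```

arm_command --plan "-0.001 -0.003 0 0;0 -0.005 0 0;0 -0.005 0 0;0 -0.006 0 0;0 -0.006 0 0;0 -0.006 0 0;0 -0.006 0 0;0 -0.005 0 0;0 -0.003 0 0;0 0 0 0;0 0 0 0;0 0 0 0;0 0 0 0"

```text
clock: 46.22
tcp_pos: [0.6315, -0.0121, 0.0611]
orientation: [3.086, 0.408, 0.02]
contact_force: [-2.7, -52.2, 51.1]
grip_width: -0.0004
gripper_force: 28.8
```

```bash
python3 -c "
from h import *
ball();p,_,Q=state();print('r',(np.array([.279,-.9603])@(p[:2]-[.5738,.1847])).round(4),r.get_obs()['contact_force'])"
```

```text
scene red [188. 169.] 12 [0.553  0.2602 0.0804]
scene red [266. 184.] 32 [0.6185 0.0035 0.0815]
r 0.2051 [ -2.6690965  -51.63107307  51.05896471]
```

The push jammed at about 50 N. The ball has gone under the sloped knuckle side of the shut fingers. I'll back out and turn a quarter so the flat finger side does the pushing.

arm_command --plan "0 0.01 0 0;0 0.012 0 0;0 0.012 0 0;0 0.012 0 0;0 0.008 0 0;0 0 0 0"

```text
clock: 47.02
tcp_pos: [0.6377, -0.037, 0.0511]
orientation: [-3.11, -0.442, 0.001]
contact_force: [-0.0, -0.5, -0.1]
grip_width: 0.0001
gripper_force: 0.0
```

arm_command --plan "0 0 0 -7;0 0 0 -10;0 0 0 -10;0 0 0 -10;0 0 0 -10;0 0 0 -10;0 0 0 -10;0 0 0 -10;0 0 0 -8;0 0 0 -5;0 0 0 0;0 0 0 0"

```text
clock: 48.52
tcp_pos: [0.6378, -0.0364, 0.0514]
orientation: [-1.888, -2.511, -0.0]
contact_force: [-0.6, 0.1, 0.3]
grip_width: 0.0001
gripper_force: 0.0
```

```bash
python3 -c "
from h import *
ball();go((.6357,-.0285,.052),106.2);p,_,Q=state();o=r.get_obs();print('r',(np.array([.279,-.9603])@(p[:2]-[.5738,.1847])).round(4),o['contact_force'],o['joints'].round(2))"
```

```text
scene red [188. 169.] 12 [0.554  0.26   0.0803]
scene red [269. 187.] 40 [ 0.6211 -0.006   0.0734]
tcp [ 0.6378 -0.0366  0.0514] yaw 106.12 tiltz [-1.e-04  1.e-04 -1.e+00] -> d [ 0.0084  0.0002 -0.0006] turn -0.08
r 0.2304 [ 0.32409783 -0.32980365 -0.06523698] [ 0.32  0.67 -0.5   1.75  0.41  0.83 -0.09]
```

arm_command --plan "0.005 0 0 0;0.006 0 0 0;0.005 0 0 0;0.005 0 0 0;0.005 0 0 0;0.004 0 0 0;0 0 0 0"

```text
clock: 49.45
tcp_pos: [0.6299, -0.0085, 0.052]
orientation: [1.887, 2.51, 0.001]
contact_force: [0.3, 0.6, -0.1]
grip_width: 0.0001
gripper_force: 0.1
```

```bash
python3 -c "
from h import *
ball();p,_,Q=state();o=r.get_obs();print('r',(np.array([.279,-.9603])@(p[:2]-[.5738,.1847])).round(4),o['contact_force'])"
```

```text
scene red [188. 169.] 12 [0.5567 0.2632 0.0787]
scene red [265. 183.] 31 [0.6144 0.005  0.0845]
r 0.2004 [ 0.62859203 -0.68118831 -0.52751088]
```

The push is smooth, with no force and the ball rising. I'll continue.

arm_command --plan "0.005 0 0 0;0.005 0 0 0;0.004 0 0 0;0.003 0 0 0;0.003 0 0 0;0.002 0 0 0;0 0 0 0;0 0 0 0;0 0 0 0"

```text
clock: 50.62
tcp_pos: [0.6235, 0.0127, 0.0515]
orientation: [1.887, 2.512, -0.0]
contact_force: [-0.0, -0.4, 0.2]
grip_width: 0.0
gripper_force: 0.0
```

```bash
python3 -c "
from h import *
ball();p,_,Q=state();o=r.get_obs();print('r',(np.array([.279,-.9603])@(p[:2]-[.5738,.1847])).round(4),o['contact_force'])"
```

```text
scene red [188. 169.] 12 [0.5539 0.26   0.0804]
scene red [252. 176.] 38 [0.6051 0.049  0.0992]
r 0.179 [-0.44105174  0.54063643 -0.64437957]
```

The ball is back at its initial pixel (252,176), so the drum is locked. I'll back off and check.

arm_command --plan "-0.01 0 0 0;-0.025 0 0 0;-0.025 0 -0.01 0;0 0 -0.04 0;0 0 -0.04 0;0 0 -0.04 0;0 0 0 0;0 0 0 0;0 0 0 0;0 0 0 0"

```text
clock: 51.92
tcp_pos: [0.6395, -0.0448, 0.1803]
orientation: [-1.886, -2.511, 0.002]
contact_force: [0.2, -0.1, 0.0]
grip_width: -0.0002
gripper_force: 0.0
```

```bash
python3 - <<'E'
from h import *
ball();red()
p,d,c,o=grab('scene','s9.png');X=cloud(d,c);H,S,V=cv2.split(cv2.cvtColor(p,cv2.COLOR_RGB2HSV))
for nm,m in(('amber',(H>12)&(H<32)&(S>170)&(V>110)),('blue',(H>105)&(H<130)&(S>150)&(V>70))):
    k,l,st,ce=cv2.connectedComponentsWithStats((m&(X[...,2]>.05)&(X[...,0]<.7)).astype(np.uint8))
    for i in range(1,k):
        if st[i,4]>6: print(nm,ce[i].round(1),st[i,4],np.median(X[l==i],0).round(4))
cr=np.hstack([cv2.resize(p[130:230,150:290],None,fx=3,fy=3),cv2.resize(grab('top')[0][145:245,125:250],(375,300))])
cv2.imwrite('pics/fin.png',cr[:,:,::-1]);print(state()[:2])
E
```

```text
scene red [188. 169.] 12 [0.5539 0.2602 0.0804]
scene red [252. 176.] 39 [0.6054 0.0475 0.1001]
top red [230. 186.] 41 [0.6137 0.0593 0.081 ] r 0.129 drum deg 183.2
top red [164. 205.] 28 [0.5508 0.2653 0.081 ] r 0.0867 drum deg 357.3
amber [223.1 162. ] 9 [0.6527 0.204  0.0806]
amber [352.  251.8] 25 [ 0.5033 -0.353   0.058 ]
blue [236.4 177.2] 13 [0.5984 0.1032 0.0804]
blue [354.6 246.4] 28 [ 0.5266 -0.3472  0.0576]
(array([ 0.64001643, -0.04467673,  0.18116341]), np.float64(106.18646761988231))
```

View pics/fin.png

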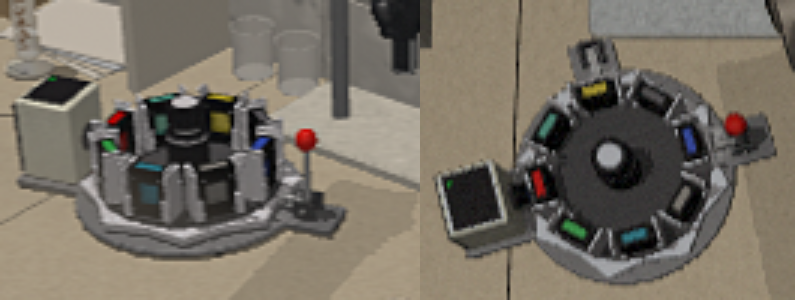

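The final views show the red filter in front of the detector, at (540,186) in the right panel. The lever stands upright at (306,140) in the left panel, and amber and blue have not moved. Handing in.

```bash
python3 -c "
from h import *
print(ticket.hand_in())"
```

```text
the job is handed in; nothing more can be done
None
```

I handed the job in at about 52 s: in the last images the red filter is seated in front of the detector, the drum is locked there, and blue and amber have not moved; the hand-in returned no verdict.

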